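# Lay out a stripped extinguisher valve in assembly order

### The arm

A 6-joint arm with a two-finger parallel gripper is mounted at the origin on the work surface. World frame = base frame: x ahead of the robot, y to its left, z up, the work surface at z = 0. Lengths are in mm, angles in rad, forces in N, time in s.
With the tool pointing down it reaches from about 350 to 975 mm from the base axis. Payload 7.1 kg.
Tool frame: the origin (TCP) lies on the front face of the gripper's body, between the roots of the fingers; the fingertips stand 80 mm ahead of it and the grasp point (between the pads) lies 61 mm ahead of it (env.tips_ahead is the distance from the TCP to the fingertips, in mm); z points along the fingers, y is the line along which they close (so a half turn about z gives the same grasp; the last joint's range is limited). The gripper opens to 88 mm and grips with 3 to 60 N. Pads are 20 mm wide; open, the fingers measure 115 mm over their backs; the gripper's body (75 mm by 178 mm) begins 61 mm behind the grasp point.
Start: joints at [1.16, 0.423, 1.63, -0, 1.089, -0.019], TCP at [238.626, 577.636, 302.675] pointing down, gripper open.
Joint ranges: [-3, 3], [-0.9, 2.11], [0.09, 2.58], [-1.31, 4.45], [0.11, 2.69], [-2.54, 2.54]. Speed limits (rad/s): [2.39, 2.39, 3.01, 3.14, 3.14, 3.14].

### API

Orientations are given as a unit quaternion [x, y, z, w].
In Python, from station import env, set_gripper, viewer, workorder gives the robot as it stands. Calls block until the motion is done:
- env.reach(position, orientation): joint-space move of the TCP to a pose.
- env.move_l(position, rot=None, rate=150, f_stop=None): straight line of the TCP; rot=None keeps the orientation; rate is the mean speed in mm/s. With f_stop (N) it stops when the force on the tool has changed by that much, and returns True; else False.
- env.move_joints(angles): joint-space move.
- set_gripper(opening): finger opening in mm; the grip force is fixed at half the most; returns when the fingers have stopped.
- env.hold(seconds).
- env.ik(position, orientation): joint angles nearest the present ones, or None.
- env.read_state(): the state.
- viewer.camera(name): name is "scene" or "top"; returns the picture (384x512x3 uint8, blue, green, red); there is no depth.
- viewer.camera_params(name): a dict with "fx", "fy", "cx", "cy" (pixels), "pose" (4x4, takes a point from camera to world coordinates). Camera axes: x right, y up, looking along -z (the intrinsics and any distortion apply to the point x, -y, -z); pixel columns grow to the right and rows downward; lengths in mm; the calibration is good to about 2 mm. A picture is of the moment at which its call begins. camera_params takes no time and is no camera call.
A pose or a line that the arm cannot do raises env.IKError and nothing moves.
- workorder.sign_off(): hands the job in; it is judged then, once.
The state is a dict: "time_s": time; "qpos": joint angles; "dq": joint speeds; "tau": joint torques, N m; "tool_pos": TCP position; "orientation": TCP orientation; "force": force on the tool from outside, world axes, zero at the start; "wrist_torque": the same for the moment, N m; "width": finger opening in mm; "grip_force": force on a finger pad.
Only numpy, scipy, OpenCV 4.12 (cv2) and the standard library are available. Lean on these libraries where they do the work, as an engineer would, in place of code of your own. Each camera call takes 0.05 s, during which the arm holds its last target. There are 200 camera calls.

### The job

Set the stripped extinguisher valve out on the plywood board for reassembly. In the row of cork spots nearer the robot, put the collar nut on the spot next to the valve head with the steel backing ring flat and centred on top of it, the piston upright on the spot next to the dip-tube block, and the gas cartridge upright on the spot between nut and piston; lay the pressure gauge face up on the spot directly behind the piston, on the side away from the robot. Centre everything on its spot, let go of it, and do not disturb the wrench or the grease pot.

Things in the scene. Friction and masses are not known exactly. Their poses are not given: they have to be found in the camera images.
- board: Fixed plywood board, 190 (x) x 400 (y) x 12 mm, on the left or right of the bench. Origin: centre of underside; top at z = 12 mm. x points away from the robot (within 12 degrees), y to the robot's left. Six cork spots, 56 mm across, flush with the top, at x = -45 mm (row nearer the robot) and +45 mm (row behind), y = -80, 0, +80 mm; a holder block stands at each end of the nearer row.
- valve_head: Fixed valve head on a 46 mm square dark wood holder block: brass body, two flat steel squeeze levers reaching about 75 mm towards the board's far side (+x); top about 58 mm over its origin. Origin: centre of the block's underside, on the board's top at one end of the nearer row (board x = -45 mm, y = +160 or -160 mm; which end varies).
- tube_block: Fixed white dip-tube stub (20 mm across) upright in a 46 mm square dark wood holder block, 58 mm high in all. Origin: centre of the underside, on the board's top at the other end of the nearer row, opposite the valve head.
- collar_nut: Loose brass collar nut: plain thick round ring, 50 mm outside, 28 mm bore, 20 mm high, lying flat, 140 g. Origin: centre of the underside; z along its axis. Like all five parts it starts on a fixed black rubber mat 3 mm thick (220 x 310 mm).
- backing_ring: Loose steel backing ring: small round flat ring, 36 mm outside, 20 mm bore, 8 mm high, lying flat on the mat, 35 g. Origin: centre of the underside; z along its axis.
- cartridge: Loose steel gas cartridge standing upright on the mat: cylinder 34 mm in diameter up to 48 mm, then a shoulder and a 16 mm wide neck to 70 mm height; 120 to 240 g. Origin: centre of the underside; z up its axis.
- piston: Loose brass valve piston standing upright on the mat on its round foot (34 mm across, 8 mm high); stem 14 mm in diameter from 10 to 50 mm height, head 18 mm across up to 60 mm; 100 g. Origin: centre of the underside; z up its axis.
- gauge: Loose pressure gauge lying face up on the mat: round dark case 44 mm in diameter, 22 mm high, white dial on top; a brass threaded stub 12 mm thick sticks out 15 mm from the side of the case along its -x axis, at 11 mm height. Origin: centre of the case's underside; z up through the dial. About 90 to 140 g.
- wrench: Loose steel wrench, 170 mm long, lying on the bench beyond the work. Leave it alone.
- grease_pot: Loose grey pot with white lid, 56 mm across, 60 mm high, standing on the bench beyond the work. Leave it alone.

How it is judged:
By the outcome, as a careful person would: the job done as asked, in the order asked, and still so for the second after the job is handed in, with the robot touching nothing.
It also fails if it takes over 136 s, if anything falls off the work surface, if the arm or the gripper's body presses on something with over 40 N, if the wrist force passes 120 N, or if a joint passes its speed limit or range.

## Working session

There is one attempt and no reset: what is moved stays moved. The work goes in short steps, each a Python script; the robot and the scene stay as the last script left them, time stands still between calls to the robot, and variables do not carry over. Pictures are saved under pics/ and viewed, at most 14 in all, crops included, and the job is handed in when it is done.

```bash
ls; mkdir -p pics; python3 - <<'E'
from station import env, viewer
import cv2
for n in("top","scene"):
    im=viewer.camera(n); cv2.imwrite(f"pics/{n}0.png",im)
    p=viewer.camera_params(n); print(n,p)
s=env.read_state();print(s)
E
```

```text
pics
top {'fx': 366.6898298646789, 'fy': 366.6898298646789, 'cx': 242.87972590586784, 'cy': 200.33762679046723, 'pose': array([[ 1.66740779e-02,  9.97833968e-01, -6.36344899e-02,
         5.46486258e+02],
       [-9.99585217e-01,  1.81303187e-02,  2.23760113e-02,
         1.08324346e+01],
       [ 2.34812577e-02,  6.32349960e-02,  9.97722389e-01,
         1.13424523e+03],
       [ 0.00000000e+00,  0.00000000e+00,  0.00000000e+00,
         1.00000000e+00]])}
scene {'fx': 392.0985039580335, 'fy': 392.0985039580335, 'cx': 258.0952936553917, 'cy': 186.9005188929392, 'pose': array([[-7.67975217e-01, -3.83285129e-01,  5.13134072e-01,
         1.12082659e+03],
       [ 6.40099935e-01, -4.31730136e-01,  6.35516453e-01,
         6.30505141e+02],
       [-2.20485634e-02,  8.16517972e-01,  5.76898831e-01,
         6.29679601e+02],
       [ 0.00000000e+00,  0.00000000e+00,  0.00000000e+00,
         1.00000000e+00]])}
{'time_s': 0.1, 'qpos': array([ 1.15999140e+00,  4.23786282e-01,  1.63060318e+00, -2.95667111e-06,
        1.08859174e+00, -1.89910113e-02]), 'dq': array([-8.65597310e-05, -1.57761513e-03,  1.33987423e-03,  9.01133249e-04,
        9.05508550e-05, -1.18868307e-03]), 'tau': array([-3.14750914e-04, -5.45605087e+01, -2.74325019e+01,  6.46156934e-02,
        1.87500031e-02, -4.01794557e-05]), 'tool_pos': array([238.48229509, 577.29154806, 301.96978494]), 'orientation': array([ 1.94655505e-01,  9.80871425e-01, -6.78583451e-04, -1.46773154e-04]), 'force': array([-0.26628602,  0.08973685, -0.42210406]), 'wrist_torque': array([ 0.00883225,  0.00778862, -0.03361204]), 'grip_force': 0.0, 'width': 87.73618358847354}
```

View pics/top0.png

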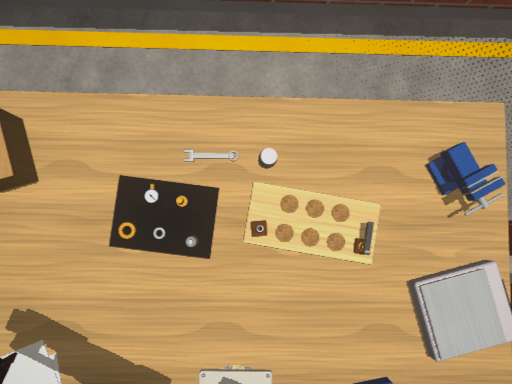

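View pics/scene0.png

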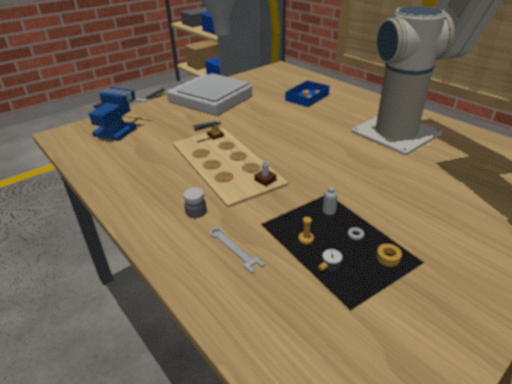

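The top view has the mat on the left: gauge (151,195), piston (181,201), nut (127,231), ring (159,233), cartridge (191,241). The board is on the right, with the tube block at (259,229), which is its +y end, and the valve head at (362,245), which is its −y end. I'll zoom in to segment the parts.

```bash
cat > h.py <<'E'
import numpy as np, cv2
from station import env, set_gripper, viewer, workorder
def px2w(n,u,v,z):
    p=viewer.camera_params(n);T=p["pose"]
    d=T[:3,:3]@np.array([(u-p["cx"])/p["fx"],-(v-p["cy"])/p["fy"],-1.])
    return (T[:3,3]+d*(z-T[2,3])/d[2])[:2]
def w2px(n,P):
    p=viewer.camera_params(n);T=p["pose"]
    c=T[:3,:3].T@(np.asarray(P,float)-T[:3,3])
    return np.array([p["cx"]+p["fx"]*c[0]/-c[2],p["cy"]-p["fy"]*c[1]/-c[2]])
E
python3 - <<'E'
import cv2,numpy as np
t=cv2.imread("pics/top0.png");s=cv2.imread("pics/scene0.png")
a=cv2.resize(t[170:265,105:225],None,fx=6,fy=6,interpolation=cv2.INTER_CUBIC)
cv2.imwrite("pics/c1.png",a)
b=cv2.resize(s[180:300,260:420],None,fx=5,fy=5,interpolation=cv2.INTER_CUBIC);cv2.imwrite("pics/c2.png",b)
b=cv2.resize(t[178:268,240:385],None,fx=5.5,fy=5.5,interpolation=cv2.INTER_CUBIC);cv2.imwrite("pics/c3.png",b)
E
```

```text
(no output)
```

View pics/c1.png

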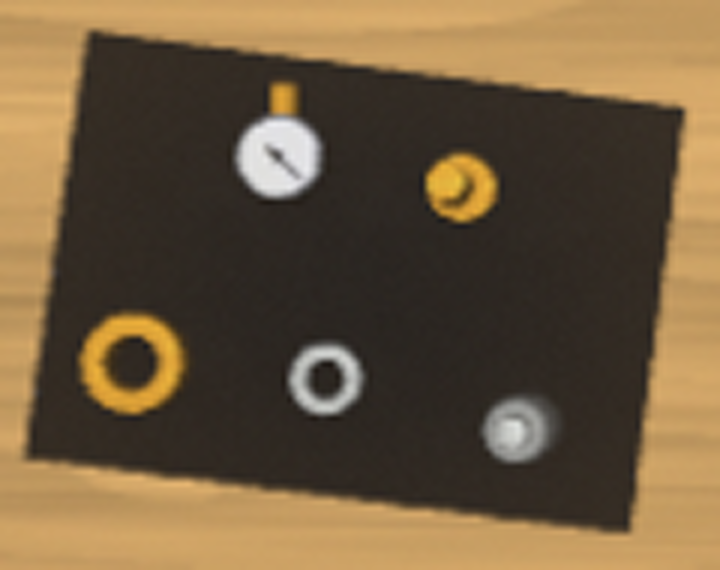

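View pics/c3.png

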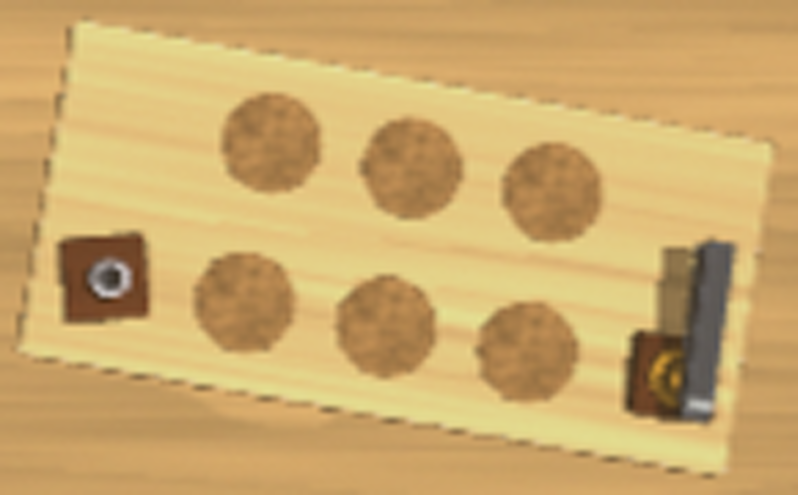

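View pics/c2.png

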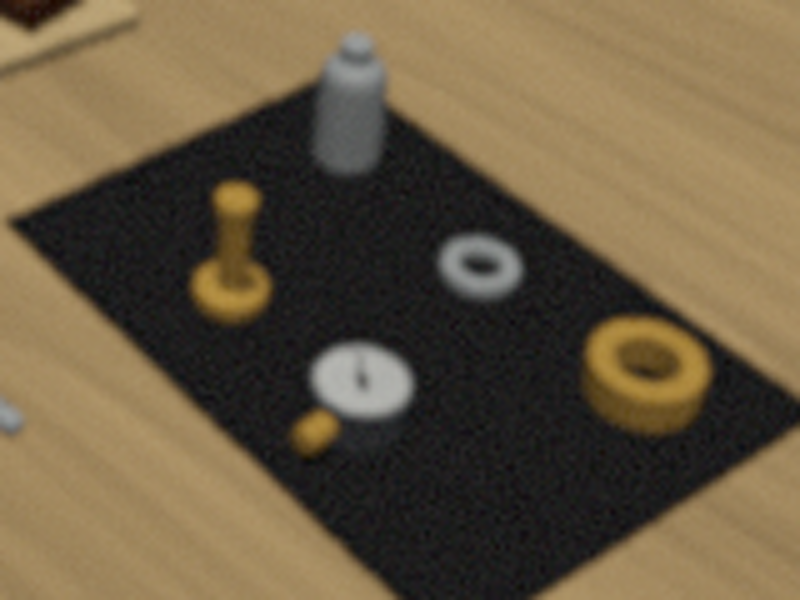

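```bash
cat >> h.py <<'E'
PARTS={ # silhouettes: (radius, z) circles above part underside
"nut":[(25,0),(25,20)],"ring":[(18,0),(18,8)],"cart":[(17,0),(17,48),(8,54),(8,70)],
"piston":[(17,0),(17,8),(7,10),(7,50),(9,50),(9,60)],"gauge":[(20,22)]}
S=8
def sil(n,xy,z0,prof,org,size):
    m=np.zeros((size*S,size*S),np.uint8);t=np.linspace(0,2*np.pi,48)
    P=[np.array([(w2px(n,(xy[0]+r*np.cos(a),xy[1]+r*np.sin(a),z0+z))-org+.5)*S-.5 for a in t]).astype(np.float32) for r,z in prof]
    for a,b in zip(P,P[1:] or P): cv2.fillConvexPoly(m,cv2.convexHull(np.vstack([a,b])).astype(np.int32),255)
    return m
def locate(img,n,name,xy,z0,maskf,half=16):
    """shift xy until predicted silhouette centroid = measured (filled) mask centroid"""
    xy=np.array(xy,float);c=np.round(w2px(n,(*xy,z0+15))).astype(int);org=c-half
    cr=img[org[1]:org[1]+2*half,org[0]:org[0]+2*half]
    m=maskf(cv2.resize(cr,None,fx=S,fy=S,interpolation=cv2.INTER_CUBIC)).astype(np.uint8)*255
    cs,_=cv2.findContours(m,cv2.RETR_EXTERNAL,cv2.CHAIN_APPROX_NONE)
    k=max(cs,key=cv2.contourArea);M=cv2.moments(k);u=np.array([M["m10"],M["m01"]])/M["m00"]
    for _ in range(6):
        p=sil(n,xy,z0,PARTS[name],org,2*half);Mp=cv2.moments(p,True);v=np.array([Mp["m10"],Mp["m01"]])/Mp["m00"]
        J=np.array([w2px(n,(xy[0]+1,xy[1],z0+10))-w2px(n,(*xy,z0+10)),w2px(n,(xy[0],xy[1]+1,z0+10))-w2px(n,(*xy,z0+10))]).T*S
        xy=xy+np.linalg.solve(J,u-v)
    return xy,M["m00"]/Mp["m00"]
bright=lambda t:(lambda c:c.max(2)>t)
E
python3 - <<'E'
from h import *
from scipy.optimize import least_squares
t=cv2.imread("pics/top0.png");s=cv2.imread("pics/scene0.png")
c1=lambda x,y:(105+(x+.5)/6-.5,170+(y+.5)/6-.5)
g={"nut":(132,363,15),"ring":(326,380,8),"cart":(515,430,50),"piston":(461,187,7),"gauge":(279,157,25)}
for k,(x,y,z) in g.items():
    xy=px2w("top",*c1(x,y),z);print(k,xy.round(1))
    for n,im,f in(("top",t,110),("scene",s,85)):
        f=150 if k=="gauge" else f
        mf=(lambda c:c.min(2)>120) if k=="gauge" else bright(f)
        try:
            q,a=locate(im,n,k,xy,3,mf,14 if n=="top" else 20);print("   ",n,q.round(1),round(a,2))
        except Exception as e: print(n,e)
# mat size check
co=[px2w("top",*c1(*p),3) for p in((90,32),(684,108),(630,531),(28,458))]
print("mat sides",[np.linalg.norm(co[i]-co[(i+1)%4]).round(1) for i in range(4)])
# spots: cork mask
spots=[(271,142),(411,168),(552,192),(244,302),(386,327),(527,352)]
bl=np.array([(45,80),(45,0),(45,-80),(-45,80),(-45,0),(-45,-80)])
c3=lambda x,y:(240+(x+.5)/5.5-.5,178+(y+.5)/5.5-.5)
def fit(W):
    r=least_squares(lambda p:((bl@np.array([[np.cos(p[2]),np.sin(p[2])],[-np.sin(p[2]),np.cos(p[2])]])+p[:2])-W).ravel(),[550,-150,0])
    return r.x,r.fun.round(1)
W0=np.array([px2w("top",*c3(*p),12) for p in spots]);print("eye",*fit(W0))
p0=fit(W0)[0]
for n,im in(("top",t),("scene",s)):
    W=[]
    for w in W0:
        u=w2px(n,(*w,12));o=np.round(u).astype(int)-13
        cr=cv2.resize(im[o[1]:o[1]+26,o[0]:o[0]+26],None,fx=S,fy=S,interpolation=cv2.INTER_CUBIC).astype(int)
        g_=cr[...,1].astype(np.float32);
        v,m=cv2.threshold(cv2.GaussianBlur(cr[...,1].clip(0,255).astype(np.uint8),(0,0),5),0,255,cv2.THRESH_OTSU+cv2.THRESH_BINARY_INV)
        cs,_=cv2.findContours(m,cv2.RETR_EXTERNAL,cv2.CHAIN_APPROX_NONE)
        k=min(cs,key=lambda c:np.hypot(*(np.array(cv2.minEnclosingCircle(c)[0])-((u-o+.5)*S))) if cv2.contourArea(c)>1500 else 1e9)
        M=cv2.moments(k);W.append(px2w(n,*((np.array([M["m10"],M["m01"]])/M["m00"]+.5)/S-.5+o),12))
    print(n,*fit(np.array(W)))
E
```

```text
nut [521.5 335.6]
    top [521.4 336. ] 0.89
    scene [520.8 333.5] 0.94
ring [514.3 239.6]
    top [514.7 240. ] 0.91
    scene [443.4 216.9] 1.93
cart [492.6 138.4]
top time passes only in moves, steps and waits
    scene [467.6 119. ] 2.75
piston [613.7 174.2]
    top [613.4 173.8] 1.0
scene time passes only in moves, steps and waits
gauge [626.1 263.1]
    top [626.4 263.3] 1.02
    scene [627.8 263.8] 1.01
mat sides [np.float64(307.2), np.float64(218.0), np.float64(307.1), np.float64(219.1)]
eye [ 5.53788415e+02 -2.27853660e+02 -1.57144779e-01] [-0.4  0.   0.2 -0.3 -0.3  0.1  0.1 -0.2  0.1  0.2  0.2  0.1]
top [ 5.53800453e+02 -2.27847101e+02 -1.56958377e-01] [-0.   0.   0.1 -0.  -0.3  0.1  0.1 -0.2 -0.1  0.1  0.2 -0. ]
scene [ 5.56622381e+02 -2.22239201e+02 -1.76261026e-01] [  2.1   2.6   0.2   2.5  -1.8   2.2   0.1 -15.5   0.4   4.3  -1.    3.8]
```

```bash
python3 - <<'E'
s=open("h.py").read()
s=s.replace("    cs,_=cv2","    m&=cv2.dilate(sil(n,xy,z0,[(r+8,z) for r,z in PARTS[name]],org,2*half),np.ones((5,5)))\n    cs,_=cv2",1)
s=s.replace('def px2w','_c={n:viewer.camera_params(n) for n in("top","scene")}\ndef px2w',1).replace('p=viewer.camera_params(n);','p=_c[n];')
open("h.py","w").write(s)
E
python3 - <<'E'
from h import *
t=cv2.imread("pics/top0.png");s=cv2.imread("pics/scene0.png")
g={"nut":(521.5,335.7),"ring":(514.5,239.8),"cart":(492.6,138.4),"piston":(613.6,174),"gauge":(626,263)}
for k,xy in g.items():
    for n,im in(("top",t),("scene",s)):
        for f in (75,95,120):
            mf=(lambda c:c.min(2)>120) if k=="gauge" else bright(f)
            q,a=locate(im,n,k,xy,3,mf,14 if n=="top" else 20);print(k,n,f,q.round(1),round(a,2))
# board corners from scene vs top fit: blind check of camera agreement
x,y,a=553.8,-227.85,-.157
R=np.array([[np.cos(a),-np.sin(a)],[np.sin(a),np.cos(a)]])
v=s.copy()
for b in((45,80),(45,0),(45,-80),(-45,80),(-45,0),(-45,-80)):
    w=R@b+(x,y); r=[w2px("scene",(w[0]+28*np.cos(t),w[1]+28*np.sin(t),12)) for t in np.linspace(0,6.28,60)]
    print(b,w.round(1))
    v=cv2.resize(s[115:210,165:300],None,fx=5.9,fy=5.9,interpolation=cv2.INTER_CUBIC) if b==(45,80) else v
    cv2.polylines(v,[((np.array(r)-(165,115)+.5)*5.9).astype(int)],True,(255,0,0),1)
cv2.imwrite("pics/b1.png",v)
E
```

```text
nut top 75 [521.6 335.8] 0.98
nut top 95 [521.5 336. ] 0.93
nut top 120 [521.4 336. ] 0.88
nut scene 75 [521.4 333.7] 0.99
nut scene 95 [519.5 333.2] 0.87
nut scene 120 [515.6 330.6] 0.68
ring top 75 [514.8 240. ] 1.02
ring top 95 [514.7 239.9] 0.95
ring top 120 [514.7 240. ] 0.87
ring scene 75 [515.1 239.2] 0.97
ring scene 95 [514.8 239.2] 0.85
ring scene 120 [514.4 239. ] 0.7
cart top 75 [491.8 139.1] 0.8
cart top 95 [491.5 139.9] 0.68
cart top 120 [491.3 140.2] 0.58
cart scene 75 [480.1 129.3] 1.33
cart scene 95 [453.1 109.2] 1.1
cart scene 120 [444.4 103. ] 1.06
piston top 75 [613.6 173.6] 1.11
piston top 95 [613.5 173.8] 1.04
piston top 120 [613.4 173.8] 0.97
piston scene 75 [613.6 173.3] 1.03
piston scene 95 [614.4 174.1] 0.85
piston scene 120 [629.7 186.9] 0.33
gauge top 75 [626.4 263.3] 1.02
gauge top 95 [626.4 263.3] 1.02
gauge top 120 [626.4 263.3] 1.02
gauge scene 75 [627.7 263.8] 1.01
gauge scene 95 [627.7 263.8] 1.01
gauge scene 120 [627.7 263.8] 1.01
(45, 80) [ 610.8 -155.9]
(45, 0) [ 598.2 -234.9]
(45, -80) [ 585.7 -313.9]
(-45, 80) [ 521.9 -141.8]
(-45, 0) [ 509.4 -220.8]
(-45, -80) [ 496.8 -299.8]
```

View pics/b1.png

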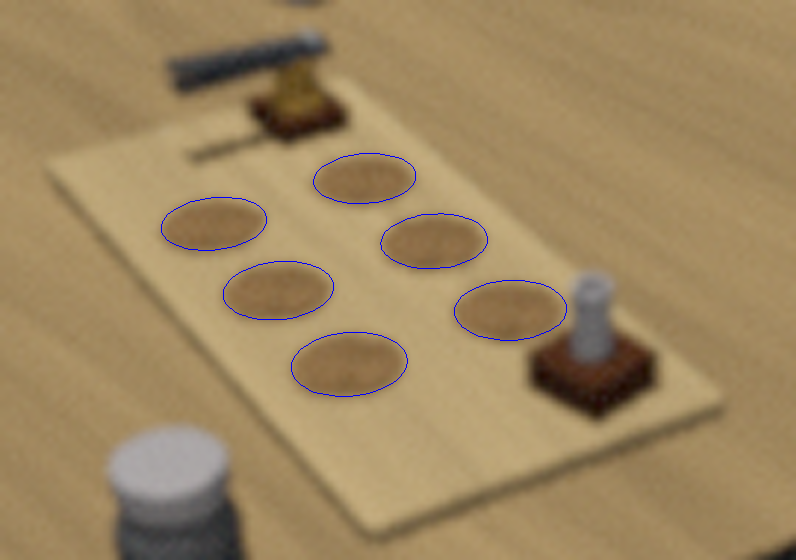

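Both cameras agree: blue predictions from the top-view fit land on the cork spots in the scene view. Nut first. I'll squeeze it twice, 90° apart, so the jaws centre it.

```bash
cat >> h.py <<'E'
from scipy.spatial.transform import Rotation
BA=-0.157
B=lambda x,y:np.array([553.8+np.cos(BA)*x-np.sin(BA)*y,-227.85+np.sin(BA)*x+np.cos(BA)*y])
def quat(a):
    y=np.array([np.cos(a),np.sin(a),0]);z=np.array([0,0,-1.])
    return Rotation.from_matrix(np.array([np.cross(y,z),y,z]).T).as_quat()
def go(xy,z,a):
    c=[(abs(q[5]),b) for b in(a,a+np.pi) if (q:=env.ik([*xy,z],quat(b))) is not None]
    env.reach([*xy,z],quat(min(c)[1]))
def down(xy,z,rate=120,f=None): return env.move_l([*xy,z],rate=rate,f_stop=f)
def st(tag):
    s=env.read_state();print(tag,"t=%.1f w=%.1f F=%.1f"%(s["time_s"],s["width"],s["grip_force"]),s["tool_pos"].round(1),s["force"].round(1))
def pick(xy,zg,a,pre=None,op=88,zpre=None,lift=120):
    """zg: TCP height of grasp; pre: yaw of a centring squeeze at zpre"""
    zp=zpre or zg
    if pre is not None:
        go(xy,zp+75,pre);set_gripper(op);down(xy,zp);set_gripper(0);st("squeeze");set_gripper(op);down(xy,max(zg,zp)+25)
        go(xy,max(zg,zp)+25,a)
    else: go(xy,zg+75,a);set_gripper(op)
    down(xy,zg);set_gripper(0);st("grip");down(xy,zg+lift,200)
def place(xy,zt,a,lift=120,op=88,f=10):
    go(xy,zt+lift,a);down(xy,zt+12,200);h=down(xy,zt,30,f);st("down %s"%h);set_gripper(op);down(xy,zt+lift,200);st("left")
def snap(tag):
    r={n:viewer.camera(n) for n in("top","scene")}
    for n in r: cv2.imwrite(f"pics/{tag}_{n}.png",r[n])
    return r
E
python3 - <<'E'
from h import *
pick((521.5,335.2),86,BA,pre=BA+np.pi/2)
place(B(-45,-80),95.3,BA)
E
```

```text
squeeze t=3.3 w=49.8 F=30.0 [521.5 335.2  86.2] [ 0.  -1.6  2.5]
grip t=6.8 w=49.6 F=30.0 [521.5 335.2  86.2] [-0.1  0.6  1.5]
down False t=11.1 w=49.7 F=30.0 [ 496.8 -299.8   95.3] [-0.3 -0.7 -1.1]
left t=12.6 w=88.0 F=0.0 [ 496.3 -299.5  214.6] [-0.3 -0.4 -1.1]
```

```bash
python3 - <<'E'
from h import *
go((350,450),300,0)
r=snap("n1")
w=B(-45,-80);print(w.round(1))
# brass vs cork/plywood: show
for n in r:
    u=w2px(n,(*w,25)).astype(int)
    cr=r[n][u[1]-20:u[1]+20,u[0]-20:u[0]+20]; cr=cv2.resize(cr,(400,400),interpolation=cv2.INTER_CUBIC)
    for z,rad,col in((12,28,(255,0,0)),(32,25,(0,255,0)),(32,14,(0,255,0))):
        P=[(w2px(n,(w[0]+rad*np.cos(t),w[1]+rad*np.sin(t),z))-u+20.5)*10 for t in np.linspace(0,6.28,60)]
        cv2.polylines(cr,[np.array(P).astype(int)],True,col,1)
    r[n]=cr
cv2.imwrite("pics/n1.png",np.hstack([r["top"],r["scene"]]))
E
```

```text
[ 496.8 -299.8]
```

View pics/n1.png

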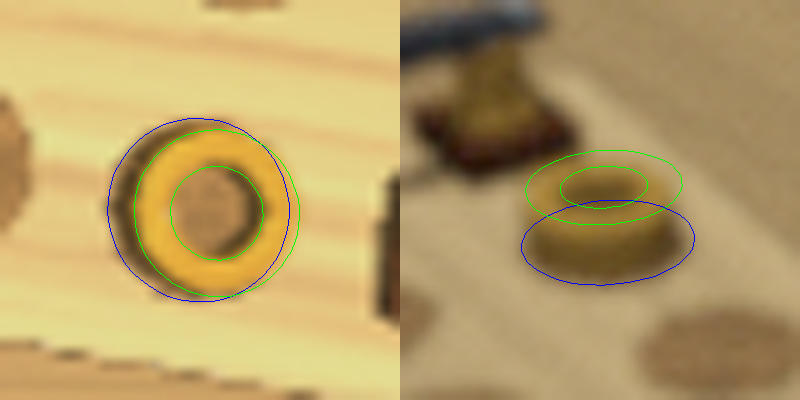

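```bash
python3 - <<'E'
from h import *
w=B(-45,-80)
im=cv2.imread("pics/n1_top.png");n="top"
u=w2px(n,(*w,32));o=u.astype(int)-14
c=cv2.resize(im[o[1]:o[1]+28,o[0]:o[0]+28],None,fx=8,fy=8,interpolation=cv2.INTER_CUBIC)
h=cv2.cvtColor(c,cv2.COLOR_BGR2HSV)
for s in(150,165,180):
  for v in(150,180):
    m=((h[...,1]>s)&(h[...,2]>v)).astype(np.uint8)*255
    k=max(cv2.findContours(m,cv2.RETR_EXTERNAL,cv2.CHAIN_APPROX_NONE)[0],key=cv2.contourArea)
    (x,y),(a,b),_=cv2.fitEllipse(cv2.convexHull(k))
    q=px2w(n,*((np.array([x,y])+.5)/8-.5+o),32);print(s,v,(q-w).round(2),round(a/8,1),round(b/8,1))
E
```

```text
150 150 [1.11 0.54] 16.0 16.9
150 180 [ 1.   -0.06] 15.7 16.5
165 150 [1.05 1.02] 15.8 16.5
165 180 [1.01 0.46] 15.5 16.2
180 150 [1.09 1.53] 15.5 15.8
180 180 [1.05 1.09] 15.2 15.7
```

Nut is within about 1 mm of centre. Ring goes onto the nut, then the piston.

```bash
python3 - <<'E'
from h import *
def chk(lo,hi): w=env.read_state()["width"]; assert lo<w<hi,w
pick((514.8,239.6),85,BA,pre=BA+np.pi/2); chk(34,38)
place((496.8,-299.8),114.4,BA,f=6)
pick((613.6,173.7),97,BA,pre=BA+np.pi/2,zpre=86); chk(12,16)
place(B(-45,80)-(.8,.5),106.3,BA,f=6)
go((350,450),300,0)
r=snap("p1")
b=[]
for n,w in(("top",B(-45,-80)),("scene",B(-45,-80)),("top",B(-45,80)),("scene",B(-45,80))):
    u=w2px(n,(*w,25)).astype(int);b.append(cv2.resize(r[n][u[1]-20:u[1]+20,u[0]-20:u[0]+20],(400,300),interpolation=cv2.INTER_CUBIC))
cv2.imwrite("pics/p1.png",np.vstack([np.hstack(b[:2]),np.hstack(b[2:])]))
E
```

```text
squeeze t=18.9 w=34.2 F=30.0 [514.8 239.6  85. ] [-0.4  0.4  1.5]
grip t=22.9 w=34.0 F=30.0 [514.8 239.6  85.1] [ 0.2 -0.6  0.3]
down False t=26.8 w=34.1 F=30.0 [ 496.8 -299.8  114.4] [-0.2 -0.3 -0.6]
left t=28.5 w=87.9 F=0.0 [ 496.3 -299.5  233.7] [ 0.1 -0.5 -0.4]
squeeze t=32.2 w=32.6 F=30.0 [613.6 173.7  86. ] [-0.1 -0.4 -0. ]
grip t=36.5 w=16.7 F=30.0 [613.5 173.7  97. ] [-0.3 -0.3 -0.2]Traceback (most recent call last):
  File "<stdin>", line 5, in <module>
  File "<stdin>", line 2, in chk
AssertionError: 16.65878445049199
```

The jaws closed on the head (18 mm) rather than the stem. I'll look before placing.

```bash
python3 - <<'E'
from h import *
go(B(-45,80)-(.8,.5),170,BA)
st("x");r=snap("p0")
u=w2px("scene",(*B(-45,80),90)).astype(int);print(u)
cv2.imwrite("pics/p0.png",cv2.resize(r["scene"][u[1]-40:u[1]+40,u[0]-40:u[0]+40],(560,560),interpolation=cv2.INTER_CUBIC))
E
```

```text
x t=38.5 w=16.5 F=30.0 [ 521.7 -141.7  170. ] [-0.1  0.9 -1.5]
[250 143]
```

View pics/p0.png

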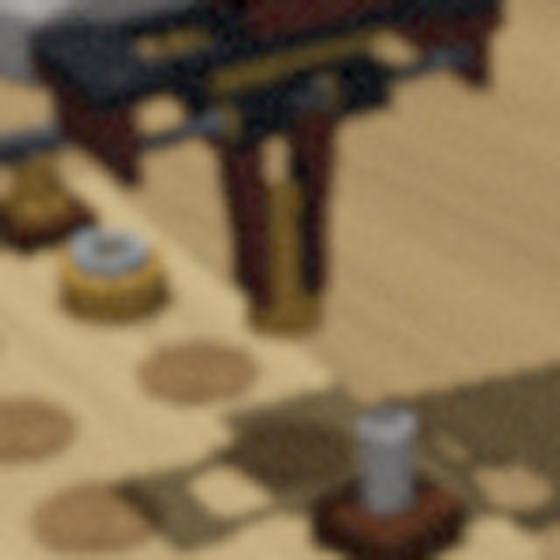

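Piston hangs straight, and the ring sits centred on the nut. Next I'll place the piston, then do the cartridge.

```bash
python3 - <<'E'
from h import *
place(B(-45,80)-(.8,.5),106.3,BA,f=6)
c1=lambda x,y:(105+(x+.5)/6-.5,170+(y+.5)/6-.5);c2=lambda x,y:(260+(x+.5)/5-.5,180+(y+.5)/5-.5)
print(px2w("top",*c1(513,432),73),px2w("scene",*c2(357,43),73))
pick((492.3,138.6),89,BA,pre=BA+np.pi/2)
w=env.read_state()["width"]; assert 31<w<36,w
place(B(-45,0)-(.8,.5),98.3,BA,f=6)
E
```

```text
down False t=40.2 w=16.6 F=30.0 [ 521.  -142.3  106.3] [-0.2  0.4 -1.1]
left t=42.1 w=87.6 F=0.0 [ 520.5 -142.1  225.7] [-0.2 -0.4 -0.3]
[492.79979683 136.62411851] [496.4795035  139.28342938]
squeeze t=45.1 w=33.7 F=30.0 [492.2 138.5  89. ] [-0.9 -0.9  0.7]
grip t=49.0 w=33.7 F=30.0 [492.3 138.6  89. ] [ 0.5 -0.8  1. ]
down False t=52.4 w=33.5 F=30.0 [ 508.5 -221.4   98.3] [ 0.   0.5 -1.9]
left t=54.1 w=87.8 F=0.0 [ 508.1 -221.1  217.6] [-0.4 -0.2 -0.3]
```

```bash
python3 - <<'E'
from h import *
pick((626.8,263.5),88,np.pi/2)
w=env.read_state()["width"]; assert 40<w<46,w
place(B(45,80)-(.8,.5),97.3,np.pi/2,f=6)
go((350,450),300,0)
r=snap("f1")
t=cv2.resize(r["top"][178:268,240:385],(725,450),interpolation=cv2.INTER_CUBIC)
for y in(-80,0,80):
  for x in(-45,45):
    if (x,y) in((45,0),(45,-80)):continue
    w=B(x,y);prof={(-45,-80):[(28,12),(25,32),(18,40)],(-45,0):[(28,12),(17,60),(8,82)],(-45,80):[(28,12),(17,20),(9,72)],(45,80):[(28,12),(22,34)]}[(x,y)]
    for rad,z in prof: cv2.polylines(t,[np.array([(w2px("top",(w[0]+rad*np.cos(a),w[1]+rad*np.sin(a),z))-(240,178)+.5)*5 for a in np.linspace(0,6.28,60)]).astype(int)],True,(255,0,0),1)
cv2.imwrite("pics/f1t.png",t)
t=cv2.resize(r["scene"][110:210,165:300],None,fx=5.9,fy=5.9,interpolation=cv2.INTER_CUBIC);cv2.imwrite("pics/f1s.png",t)
E
```

```text
grip t=57.7 w=43.2 F=30.0 [626.8 263.5  88.1] [-0.2 -0.3  1.5]
down False t=61.8 w=43.3 F=30.0 [ 609.9 -156.4   97.3] [ 0.7  0.1 -1.1]
left t=63.4 w=87.6 F=0.0 [ 609.3 -156.2  216.5] [-0.8  0.4  0. ]
```

View pics/f1t.png

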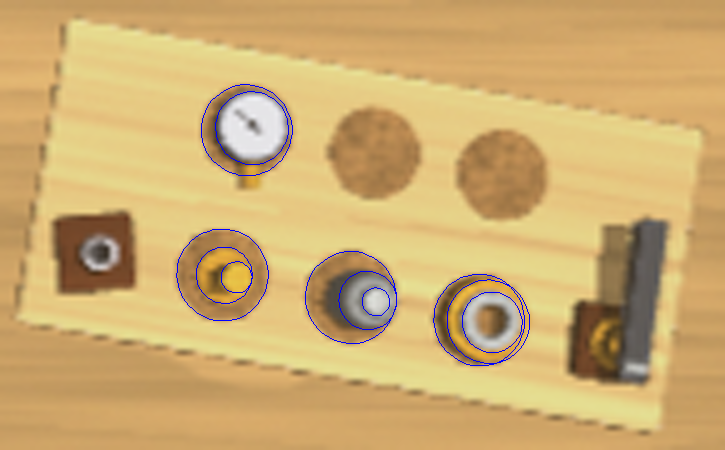

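View pics/f1s.png

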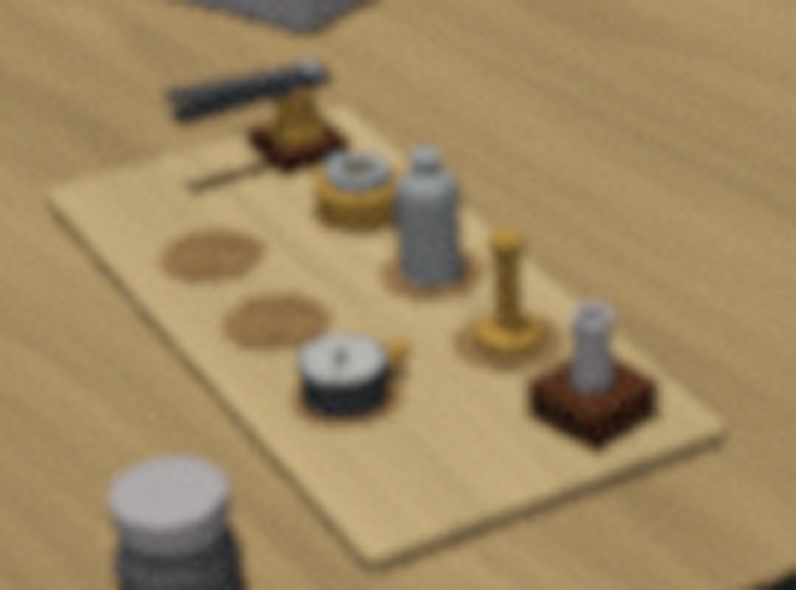

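Everything is upright, centred to about 1 mm and released. The gauge made a half turn, so its stub now points to the piston, clear of it. The arm is clear, so I'm handing in.

```bash
python3 -c "
from h import *
env.hold(0.5);st('end');print(workorder.sign_off())"
```

```text
end t=66.3 w=87.8 F=0.0 [350. 450. 300.] [ 0.7 -0.2  0.2]
the job is handed in; nothing more can be done
None
```

The job is handed in at about 66 s: the nut with the ring on top, the cartridge, the piston and the gauge (face up) are on their spots, centred to about 1 mm by camera, and the arm is clear; the wrench and grease pot were never approached.

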